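# Reset the water filter: hold both keys together

### The arm

A 6-joint arm with a two-finger parallel gripper is mounted at the origin on a cart in front of the work surface, level with it; the furniture and walls round the work are solid. World frame = base frame: x ahead of the robot, y to its left, z up, the work surface at z = 0. Lengths are in m, angles in degrees, forces in N, time in s.
With the tool pointing down it reaches from about 0.35 to 0.925 m from the base axis. Payload 6.4 kg.
Tool frame: the origin (TCP) lies midway between the tips of the shut fingers; the grasp point (between the pads) lies 19 mm behind it; z points along the fingers, y is the line along which they close (so a half turn about z gives the same grasp; the last joint's range is limited). The gripper opens to 85 mm and grips with 20 to 120 N. Pads are 22 mm wide; open, the fingers measure 114 mm over their backs; the gripper's body (76 mm by 85 mm) begins 54 mm behind the grasp point. The pads swing forward as they close: fully open they stand 13 mm farther back than shut.
Start: joints at [60.441, 14.043, 89.255, -0, 76.702, -9.975], TCP at [0.218, 0.612, 0.231] pointing down, gripper open.
Joint ranges: [-179.41, 179.41], [-58.25, 129.5], [7.25, 145.43], [-54.29, 234.29], [11.92, 165.04], [-157.13, 157.13]. Speed limits (degrees/s): [147.25, 147.25, 180, 180, 180, 180].

### API

Orientations are given as [roll, pitch, yaw] about the fixed x, y, z axes, in that order (R = Rz(yaw) Ry(pitch) Rx(roll)).
In Python, from bench import bot gives the robot as it stands. Calls block until the motion is done:
- bot.move_pose(position, orientation): joint-space move of the TCP to a pose.
- bot.servo_line(position, rot=None, max_speed=0.15, threshold=None): straight line of the TCP; rot=None keeps the orientation; max_speed is the mean speed in m/s. With threshold (N) it stops when the force on the tool has changed by that much, and returns True; else False.
- bot.set_joints(angles): joint-space move.
- bot.gripper_to(opening, f_grip=None): opening from 0.0 (shut) to 1.0 (fully open); f_grip is the grip in N (None keeps the last); returns when the fingers have stopped.
- bot.wait(seconds).
- bot.solve_ik(position, orientation): joint angles nearest the present ones, or None.
- bot.get_image(name): name is "scene" or "side" or "wrist"; returns the picture (420x560x3 uint8, blue, green, red); there is no depth.
- bot.camera_params(name): a dict with "fx", "fy", "cx", "cy" (pixels), "k1" (the pictures are not rectified: a ray, as slopes to the right and down, at radius r is drawn at 1 + k1 r^2 times it, then the intrinsics apply), "xyz" and "attitude" of the camera in the world; the wrist camera has in their place "tool_from_camera" (4x4, takes a point from camera to tool coordinates, whose origin is the TCP and whose axes are the flange's). Camera axes: x right, y down, z forward; pixel columns grow to the right and rows downward; lengths in m; the calibration is good to about 2 mm. A picture is of the moment at which its call begins: read the wrist's pose just before it. camera_params takes no time and is no camera call.
A pose or a line that the arm cannot do raises bot.IKError and nothing moves.
- bot.close_job(): hands the job in; it is judged then, once.
Readings, each from a call of its own:
- bot.current_clock(): time.
- bot.current_joint_pos(): joint angles.
- bot.current_qd(): joint speeds.
- bot.current_joint_efforts(): joint torques, N m.
- bot.current_ee_pos(): TCP position.
- bot.current_ee_rot(): TCP orientation.
- bot.current_ft_force(): force on the tool from outside, world axes, zero at the start.
- bot.current_ft_torque(): the same for the moment, N m.
- bot.current_gripper_width(): opening from 0.0 (shut) to 1.0 (fully open).
- bot.current_grip_force(): force on a finger pad.
Only numpy, scipy, OpenCV 4.12 (cv2) and the standard library are available. Lean on these libraries where they do the work, as an engineer would, in place of code of your own. Each camera call takes 0.05 s, during which the arm holds its last target. There are 200 camera calls.

### The job

The water filter has just been changed, so reset its control console: with the fingertips push the grey splash cover open towards the back, press the two green keys down together and keep both down for at least two seconds, then let both come up and push the cover fully shut again. Do it gently and only with the fingers' touch: grip and lift nothing, and leave the other things on the worktop as they stand.

Things in the scene. Friction and masses are not known exactly. Their poses are not given: they have to be found in the camera images.
- console: White control console of the water filter unit, fixed to the worktop; 175 mm (its x) by 172 mm (its y), deck 34 mm high, with guide rails along both sides (y = +-73 mm and outward) up to 55 mm high. Origin: on the worktop surface under the middle of the console (the body runs from x = -85 to +90 mm); its x points from the front (the edge nearer the robot) to the back, z up. It stands turned by up to 25 degrees either way.
- cover (a joint): Travel of the grey splash cover along the console's +x, in m: 0 = shut over the keys (front stop), 0.080 = fully open (rear stop). It starts shut or up to 0.02 open, keys still hidden; sliding friction about 1.5 N, no spring, it stays where it is left.
- cover_ridge (a point): Middle of the top of the black push ridge on the cover. The ridge is 10 mm thick along the console's x, 100 mm long along its y, and stands 15 mm above the cover plate. The plate is 80 mm along x (40 mm before and behind the ridge), 152 mm along y, 4 mm thick, its top 50.5 mm above the worktop; the ridge top is 65.5 mm above the worktop. It moves with the cover; shut, it stands straight above the line of the keys.
- key_left_top (a point): Centre of the top face of the left (console +y) green round key, 30 mm diameter. The top stands 9 mm above the deck (43 mm above the worktop) when up. The two key centres are 60 mm apart along the console's y, both at console x = -35 mm; when the cover is open nothing stands between them.
- key_right_top (a point): Centre of the top face of the right (console -y) green round key; same shape as the left.
- key_left (a joint): How far the left key is pressed down, in m: 0 = up, 0.008 = fully down. A spring pushes it back: 2 N at the top, 4 N fully down (so 4 N to 8 N for both keys together). It counts as pressed beyond 0.0045.
- key_right (a joint): The same for the right key.
- marker: Bystander, loose: white marker pen with red cap, 135 mm long, lying in front of the console. Origin: centre of its underside. Leave it alone.
- teaspoon: Bystander, loose: steel teaspoon, 130 mm long, lying to the right of the console. Origin: centre of its underside. Leave it alone.
- coffee_jar: Bystander, loose: jar of coffee with a red lid, 81 mm across, 163 mm tall. Origin: centre of its underside. Leave it alone.
- green_tin: Bystander, loose: short round food tin with green label, 76 mm across, 58 mm tall. Origin: centre of its underside. Leave it alone.
- canister: Bystander, loose: cream canister with green bands and lid, 71 mm across, 143 mm tall. Origin: centre of its underside. Leave it alone.
- low_mug: Bystander, loose: squat white mug, 82 mm across without its ear, 68 mm tall. Origin: centre of its underside. Leave it alone.
- tumbler: Bystander, loose: clear drinking glass standing upside down, 81 mm across, 103 mm tall. Origin: centre of its underside. Leave it alone.

How it is judged (in metres and radians):
On the way, in this order (a step that is already met when the one before it is completed fails the run):
1. the cover is pushed open clear of the keys (more than 60 mm) (value of joint cover above 0.06 m), for 0.2 s.
2. both green keys are down (more than 4.5 mm) at once for two seconds on end (value of joint each of key_left, key_right above 0.0045 m), for 2 s.
3. both keys are let up (value of joint each of key_left, key_right below 0.0015 m), for 0.2 s.
At the end, for the whole second after the job is handed in: The cover is shut again (within 6 mm of its front stop) over the keys, and both keys are up (within 1.5 mm) (all of step 3 and value of joint cover below 0.006 m); the robot touches nothing.
It fails at once if one key is pressed (over 4.5 mm) without the other (under 1.5 mm) ((value of joint key_left above 0.0045 m and value of joint key_right below 0.0015 m) or (value of joint key_right above 0.0045 m and value of joint key_left below 0.0015 m)).
It fails at once if the console, its cover or keys are struck or pushed with more than 45 N (contact force between the arm and console above 45 N).
It fails at once if the console, its cover or keys are struck or pushed by the fingers with more than 45 N (contact force between the fingers and console above 45 N).
It fails at once if another thing on the worktop is lifted, carried or shoved (moved more than 20 mm) (distance of any of marker, teaspoon, coffee_jar, green_tin, canister, low_mug, tumbler from where it was at the start of the episode above 0.02 m).
It fails at once if a standing thing is tipped over (angle between any of coffee_jar, green_tin, canister, low_mug, tumbler's own z axis and vertical above 0.5 rad).
It also fails if it takes over 61 s, if anything falls off the work surface, if the arm or the gripper's body presses on something with over 40 N, if the wrist force passes 120 N, or if a joint passes its speed limit or range.

## Working session

There is one attempt and no reset: what is moved stays moved. The work goes in short steps, each a Python script; the robot and the scene stay as the last script left them, time stands still between calls to the robot, and variables do not carry over. Pictures are saved under pics/ and viewed, at most 10 in all, crops included, and the job is handed in when it is done.

```bash
mkdir -p pics; python3 - <<'E'
from bench import bot
import cv2,numpy as np
for n in("scene","side","wrist"):
    p=bot.current_ee_pos(),bot.current_ee_rot()
    im=bot.get_image(n);cv2.imwrite(f"pics/{n}0.png",im)
    print(n,bot.camera_params(n))
print(p,bot.current_clock())
E
```

```text
scene {'fx': 480.6650368904842, 'fy': 480.6650368904842, 'cx': 282.46982178119066, 'cy': 196.8383558040678, 'k1': 0.01765255433507907, 'xyz': array([0.22483625, 0.30322101, 0.73496872]), 'attitude': array([-137.67606828,    0.54935345, -143.42418202])}
side {'fx': 466.96669394744936, 'fy': 466.96669394744936, 'cx': 291.85953944497373, 'cy': 204.73435142685216, 'k1': -0.059325082724975935, 'xyz': array([0.19026194, 0.44621885, 0.60567882]), 'attitude': array([-125.61143412,   -1.11897413, -147.32045736])}
wrist {'fx': 352.5063674002706, 'fy': 352.5063674002706, 'cx': 279.067870810158, 'cy': 205.55084304850487, 'k1': -0.06758156168601777, 'tool_from_camera': array([[-1.52943108e-04, -9.56932282e-01, -2.90311184e-01,
         7.38234485e-02],
       [ 9.99999696e-01,  7.56886177e-05, -7.76311612e-04,
         4.97150842e-04],
       [ 7.64850895e-04, -2.90311215e-01,  9.56931980e-01,
        -1.42693998e-01],
       [ 0.00000000e+00,  0.00000000e+00,  0.00000000e+00,
         1.00000000e+00]])}
(array([0.21758389, 0.61195731, 0.23023475]), array([-1.79897285e+02, -1.81535618e-02,  1.60418178e+02])) 0.15
```

View pics/scene0.png

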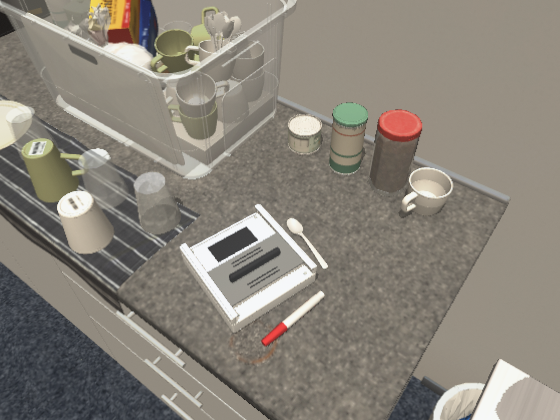

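View pics/side0.png

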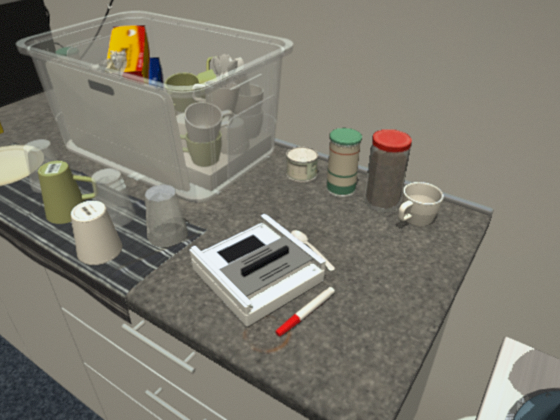

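The scene shows the console at about (248,262), with the display (back) at the upper left, the ridge near (255,264), the marker in front (295,318), the spoon to the right (307,242) and the tumbler to the left (155,203). I'll enlarge the console.

```bash
python3 - <<'E'
import cv2
im=cv2.imread("pics/scene0.png")[195:335,165:345]
cv2.imwrite("pics/c1.png",cv2.resize(im,None,fx=4.2,fy=4.2,interpolation=cv2.INTER_CUBIC))
E
```

```text
(no output)
```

View pics/c1.png

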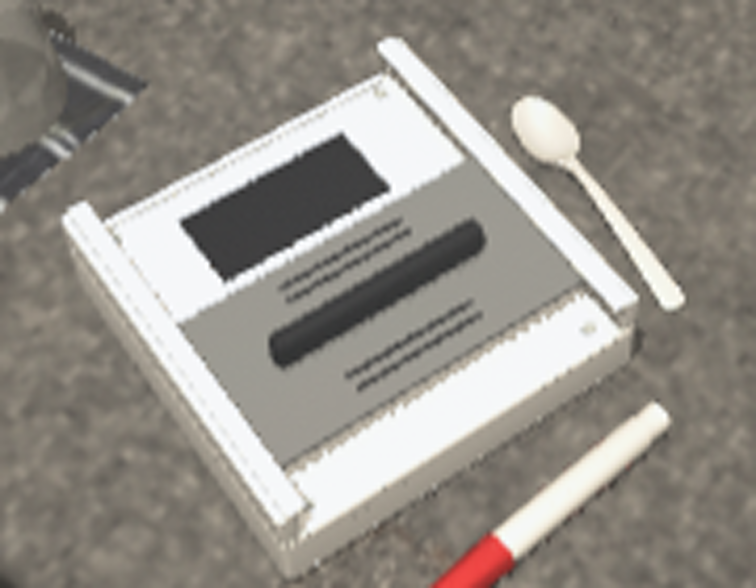

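View pics/wrist0.png

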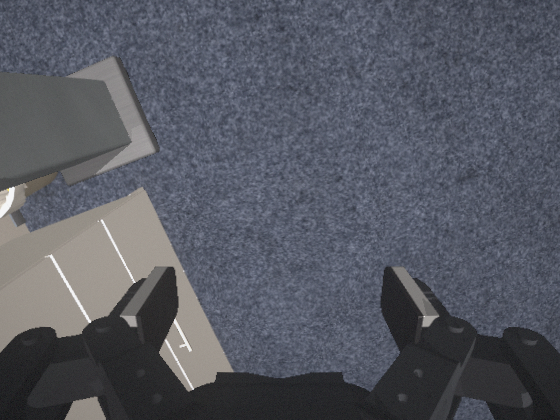

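Crop: the ridge top runs from about (277,345) to (476,228). The rail tops run from (75,210) to (298,505) on the left and from (390,43) to (626,303) on the right. The front cover edge runs from (287,465) to (590,292) and the back one from (180,320) to (462,160). The wrist view is of the floor only, so no use yet.

```bash
cat >h.py <<'E'
from bench import bot
import cv2,numpy as np
from scipy.spatial.transform import Rotation as R
def ray_plane(px,z,cam,o,M):
    a=(px[0]-cam['cx'])/cam['fx'];b=(px[1]-cam['cy'])/cam['fy']
    rd=np.hypot(a,b);r=rd
    for _ in range(20): r=rd/(1+cam['k1']*r*r)
    s=r/rd if rd>0 else 1
    d=M@np.array([a*s,b*s,1]); return o+d*(z-o[2])/d[2]
def fixed(name,px,z):
    c=bot.camera_params(name)
    return ray_plane(px,z,c,c['xyz'],R.from_euler('xyz',c['attitude'],degrees=True).as_matrix())
def wrist(px,z,pos,rot):
    c=bot.camera_params('wrist');T=c['tool_from_camera'];M=R.from_euler('xyz',rot,degrees=True).as_matrix()
    return ray_plane(px,z,c,M@T[:3,3]+pos,M@T[:3,:3])
E
python3 - <<'E'
from h import *
f=lambda u,v,z:fixed('scene',(165+(u+.5)/4.2-.5,195+(v+.5)/4.2-.5),z)
P={}
for n,u,v,z in [('ridL',277,345,.0655),('ridR',476,228,.0655),('LB',75,210,.055),('LF',298,505,.055),('RB',390,43,.055),('RF',626,303,.055),('cFL',287,465,.0505),('cFR',590,292,.0505),('cBL',180,320,.0505),('cBR',462,160,.0505),('spoon',680,300,0.003),('spoonhead',545,130,.005),('pen',655,415,.01),('penred',440,588,.01)]:
    P[n]=f(u,v,z);print(n,P[n].round(4))
a=lambda p,q:print(p,q,np.linalg.norm(P[p]-P[q]).round(4),np.degrees(np.arctan2(*(P[p]-P[q])[1::-1])).round(1))
for p,q in [('ridL','ridR'),('LB','LF'),('RB','RF'),('LB','RB'),('LF','RF'),('cFL','cFR'),('cBL','cBR'),('cBL','cFL')]:a(p,q)
print((P['LB']+P['LF']+P['RB']+P['RF'])/4,(P['ridL']+P['ridR'])/2)
for n,px,z in [('tumbler',(150,180),.103),('jar',(399,123),.163),('can',(349,115),.143)]:print(n,fixed('scene',px,z).round(3))
E
```

```text
ridL [0.5565 0.0096 0.0655]
ridR [ 0.5276 -0.0811  0.0655]
LB [0.6735 0.0045 0.055 ]
LF [0.5096 0.0534 0.055 ]
RB [ 0.625 -0.146  0.055]
RF [ 0.4614 -0.093   0.055 ]
cFL [0.5258 0.0414 0.0505]
cFR [ 0.4778 -0.0914  0.0505]
cBL [0.6033 0.0171 0.0505]
cBR [ 0.5609 -0.1149  0.0505]
spoon [ 0.4615 -0.1384  0.003 ]
spoonhead [ 0.5628 -0.1794  0.005 ]
pen [ 0.4368 -0.0809  0.01  ]
penred [0.4615 0.0315 0.01  ]
ridL ridR 0.0951 72.3
LB LF 0.171 -16.6
RB RF 0.1719 -17.9
LB RB 0.1581 72.2
LF RF 0.1542 71.8
cFL cFR 0.1413 70.1
cBL cBR 0.1386 72.2
cBL cFL 0.0812 -17.5
[ 0.56737419 -0.04528335  0.055     ] [ 0.5420739  -0.03574824  0.0655    ]
tumbler [ 0.795 -0.045  0.103]
jar [ 0.475 -0.389  0.163]
can [ 0.575 -0.378  0.143]
```

Every length agrees with the given sizes to within a few mm. The console origin comes out at about (0.565,-0.0445) with yaw -17.5°, and the cover about 10 mm open. Next I go above it and check from close by.

```bash
python3 - <<'E'
from h import *
for y in(162.5,-17.5):print(y,bot.solve_ik([.52,-.03,.25],[180,0,y]))
p=bot.current_ee_pos();bot.servo_line([p[0],p[1],.30])
bot.gripper_to(.54)
j=[(abs(np.array(s)).max(),y) for y in(162.5,-17.5) if (s:=bot.solve_ik([.52,-.03,.25],[180,0,y])) is not None]
y=min(j)[1]
bot.move_pose([.52,-.03,.24],[180,0,y]); bot.wait(.3)
p,r=bot.current_ee_pos(),bot.current_ee_rot()
cv2.imwrite('pics/w1.png',bot.get_image('wrist'));print(p,r,bot.current_clock(),bot.current_ft_force())
np.save('w1.npy',[p,r])
E
```

```text
162.5 [-15.78657121  -4.42700797 106.9382209    0.          77.48878707
 -88.28657121]
-17.5 [-1.57865712e+01 -4.42700797e+00  1.06938221e+02 -2.54444375e-14
  7.74887871e+01  9.17134288e+01]
[ 0.52004847 -0.02974291  0.24001677] [-1.79999691e+02 -9.80672328e-04 -1.74686245e+01] 4.1083 [0.05245961 0.10839829 0.35636576]
```

View pics/w1.png

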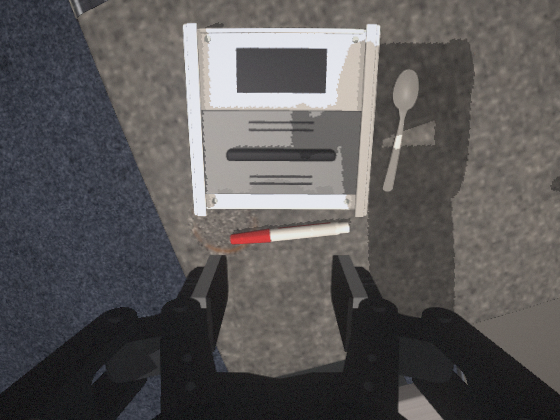

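Wrist view: the ridge top runs (229,153) to (334,153). The rail tops run (190,26) to (200,213) on the left and (373,28) to (361,214) on the right. The cover edges are at rows 110 (back) and 194 (front), and the pen and spoon are clear.

```bash
python3 - <<'E'
from h import *
p,r=np.load('w1.npy')
P={}
for n,u,v,z in [('ridL',229,153,.0655),('ridR',334,153,.0655),('LB',190,26,.055),('LF',200,213,.055),('RB',373,28,.055),('RF',361,214,.055),('cB',282,110,.0505),('cF',282,194,.0505)]:P[n]=wrist((u,v),z,p,r)
a=lambda p,q:print(p,q,np.linalg.norm(P[p]-P[q]).round(4),np.degrees(np.arctan2(*(P[p]-P[q])[1::-1])).round(1))
for q in [('ridL','ridR'),('LB','LF'),('RB','RF'),('LB','RB'),('LF','RF'),('cB','cF')]:a(*q)
o=(P['LB']+P['LF']+P['RB']+P['RF'])/4;m=(P['ridL']+P['ridR'])/2
y=np.radians(-17.5);X=np.array([np.cos(y),np.sin(y)]);Y=np.array([-X[1],X[0]])
o=o[:2]-.0025*X
print(o,m,X@(m[:2]-o),Y@(m[:2]-o),X@(P['cB'][:2]-o),X@(P['cF'][:2]-o))
E
```

```text
ridL ridR 0.0948 72.5
LB LF 0.1688 -17.9
RB RF 0.1683 -17.5
LB RB 0.1572 72.0
LF RF 0.1582 72.1
cB cF 0.0796 -17.3
[ 0.56548928 -0.04568578] [ 0.54555551 -0.03981208  0.0655    ] -0.020777439497999997 -0.0003923482269445002 0.0163909246701316 -0.06318379398087584
```

```bash
cat >>h.py <<'E'
YAW=-17.6;O=np.array([.5655,-.0455])
_y=np.radians(YAW);X=np.array([np.cos(_y),np.sin(_y)]);Y=np.array([-X[1],X[0]])
def W(x,y,z): return [*(O+x*X+y*Y),z]
def con():
    p=bot.current_ee_pos();d=p[:2]-O;return np.round([X@d,Y@d,p[2]],4)
E
python3 - <<'E'
from h import *
rot=[180,0,YAW]
bot.move_pose(W(-.051,0,.11),rot)
bot.servo_line(W(-.051,0,.075),max_speed=.06); bot.wait(.2); print(con(),bot.current_ft_force())
t=bot.servo_line(W(-.051,0,.045),max_speed=.015,threshold=2.5)
print(t,con(),bot.current_ft_force()); zc=con()[2]
bot.servo_line(W(-.051,0,zc+.005),max_speed=.03);bot.wait(.2);print(con(),bot.current_ft_force())
if t:
    t=bot.servo_line(W(.026,0,zc+.005),max_speed=.03,threshold=10)
    print(t,con(),bot.current_ft_force())
print(bot.current_clock());cv2.imwrite('pics/s2.png',bot.get_image('scene')[150:360,150:430].repeat(2,0).repeat(2,1))
E
```

```text
[-0.0507  0.      0.0754] [-0.29385034  0.21918008  0.25467426]
True [-0.0508 -0.      0.0481] [ 0.12541151 -0.22364427  4.08519093]
[-0.0512 -0.      0.0529] [ 0.34853643  0.32792322 -0.16650662]
False [0.026  0.0001 0.0531] [-1.99094876 -0.00918549  0.07394364]
10.4833
```

View pics/s2.png

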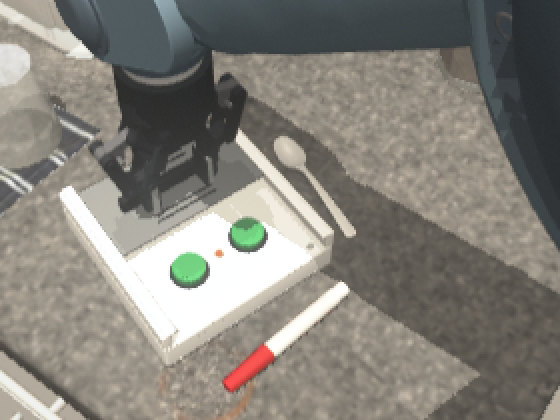

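The cover is open and both green keys are uncovered: left at scene pixel (244,284), right at (274,266). I check these against the model, then press.

```bash
python3 - <<'E'
from h import *
k=[fixed('scene',q,.043)[:2] for q in((244.5,284),(274,266.5))]
print([(X@(q-O),Y@(q-O)) for q in k])
m=(k[0]+k[1])/2-O
assert abs(X@m+.035)<.007 and abs(Y@m)<.007
bot.servo_line(W(.018,0,.0531),max_speed=.05)
bot.servo_line(W(.010,0,.07),max_speed=.08)
bot.servo_line(W(-.035,0,.06),max_speed=.08);bot.wait(.2)
print(bot.current_gripper_width(),bot.current_ft_force())
for z in(.045,.0405,.037,.0335):
    t=bot.servo_line(W(-.035,0,z),max_speed=.02,threshold=20);bot.wait(.1)
    print(t,con(),bot.current_ft_force(),bot.current_ft_torque())
print(bot.current_clock());cv2.imwrite('pics/side3.png',bot.get_image('side')[180:360,150:370].repeat(3,0).repeat(3,1))
E
```

```text
[(np.float64(-0.037490138480525494), np.float64(0.0324075347177101)), (np.float64(-0.03806593521238825), np.float64(-0.027497418093217117))]
0.5419184500589349 [-0.13714894 -0.43241519  0.77624437]
False [-0.0349  0.      0.0452] [ 0.17096227  0.23762084 -0.24183812] [ 0.00936294 -0.00339625  0.00940079]
False [-0.0348  0.      0.0407] [ 0.0087469  -0.53708623  1.93293268] [-0.0628204  -0.07497117 -0.00766226]
False [-0.0347  0.      0.0373] [-0.3284565   0.14309857  5.14152571] [0.05332726 0.13906205 0.07101893]
False [-0.0347  0.      0.034 ] [-1.90812241 -0.63116544  8.07357781] [ 0.01533184  0.28045852 -0.01117927]
14.475
```

View pics/side3.png

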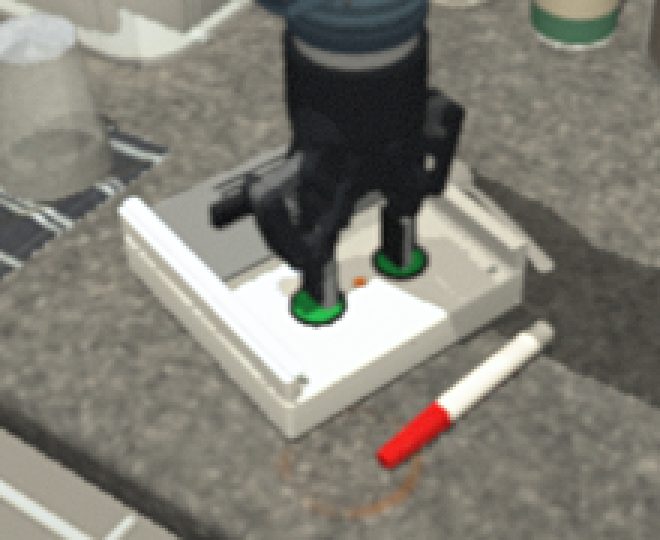

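Both fingertips stand on the keys, which are down flush with their rims at about 8 N. I press a touch more, hold, release and push the cover shut.

```bash
python3 - <<'E'
from h import *
t=bot.servo_line(W(-.035,0,.0315),max_speed=.01,threshold=6);print(t,con(),bot.current_ft_force())
bot.wait(2.7);print(con(),bot.current_ft_force())
bot.servo_line(W(-.035,0,.055),max_speed=.03)
bot.servo_line(W(-.035,0,.10),max_speed=.1);bot.wait(.3);print(bot.current_ft_force())
bot.servo_line(W(.071,0,.10),max_speed=.1)
bot.servo_line(W(.071,0,.075),max_speed=.06);bot.wait(.2)
t=bot.servo_line(W(.071,0,.0535),max_speed=.02,threshold=5);print('down',t,con(),bot.current_ft_force())
if not t:
    t=bot.servo_line(W(-.030,0,.0535),max_speed=.03,threshold=9);print('shut',t,con(),bot.current_ft_force())
print(bot.current_clock())
E
```

```text
True [-0.0347  0.      0.0329] [-3.32504625  0.39465858  8.38570043]
[-0.0347  0.      0.033 ] [-2.66894895  1.19033171  7.78103869]
[ 0.46308329 -0.00507506 -0.03827418]
down False [0.0712 0.     0.0537] [-0.4889926  -0.25352127  0.57106673]
shut True [-0.0189  0.      0.0537] [ 1.5906929  -0.75676971  1.31676111]
25.1167
```

The cover stopped exactly at its predicted front stop. I back off and verify.

```bash
python3 - <<'E'
from h import *
t=bot.servo_line(W(-.024,0,.0537),max_speed=.015,threshold=9);print(t,con(),bot.current_ft_force())
bot.servo_line(W(-.010,0,.0545),max_speed=.05)
bot.servo_line(W(-.005,0,.12),max_speed=.1)
bot.servo_line([.52,-.03,.24]);bot.wait(.5)
p,r=bot.current_ee_pos(),bot.current_ee_rot();np.save('w2.npy',[p,r])
cv2.imwrite('pics/w2.png',bot.get_image('wrist'));print(bot.current_clock(),bot.current_ft_force())
E
```

```text
True [-0.0188 -0.      0.0539] [1.90445879 0.10770105 0.43284398]
28.0333 [-0.77038761  0.10530174  0.47885539]
```

View pics/w2.png

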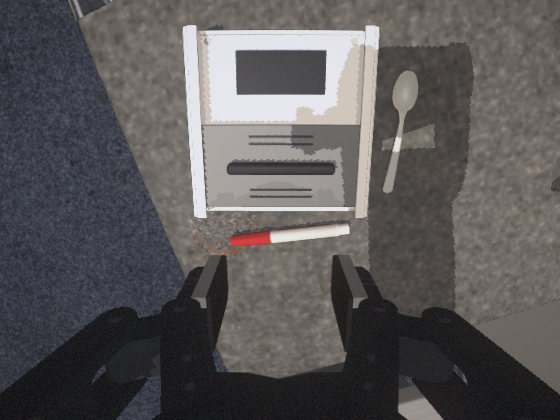

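The cover is fully forward: its front edge is at row 208, the ridge at row 167 (14 rows ahead of its start), and the pen and spoon haven't moved. The robot is clear, so I hand in.

```bash
python3 -c "
from bench import bot
print(bot.close_job())"
```

```text
the job is handed in; nothing more can be done
None
```

I handed the job in with about 28 s on the clock: the cover was opened, both keys were held down for over 2.5 s and released, and the cover was pushed back to its front stop. The robot is clear, the marker and spoon had not moved in the last picture, and no verdict came back.

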